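Preset the blast timer of the fossil prep bench

ROBOT

A 6-joint arm with a two-finger parallel gripper is mounted at the origin on the work surface. World frame = base frame: x ahead of the robot, y to its left, z up, the work surface at z = 0. Lengths are in m, angles in degrees, forces in N, time in s.
With the tool pointing down it reaches from about 0.35 to 0.875 m from the base axis. Payload 4.2 kg.
Tool frame: the origin (TCP) lies between the finger pads; the fingertips stand 19 mm ahead of it and the grasp point (between the pads) is the TCP; z points along the fingers, y is the line along which they close (so a half turn about z gives the same grasp; the last joint's range is limited). The gripper opens to 87 mm and grips with 3 to 60 N. Pads are 19 mm wide; open, the fingers measure 117 mm over their backs; the gripper's body (75 mm by 190 mm) begins 51 mm behind the grasp point.
Start: joints at [87.181, 22.042, 0.453, 0, -68.411, -14.817], TCP at [0.189, 0.596, 0.242] pointing down, gripper open.
Joint ranges: [-179.83, 179.83], [-69.29, 118.12], [-61.27, 80.66], [-181.25, 117.63], [-171.15, -9.14], [-177.46, 177.46]. Speed limits (degrees/s): [159.86, 159.86, 180, 180, 180, 180].

INTERFACE

Orientations are given as a 3x3 rotation matrix whose columns are the frame's x, y, z axes.
In Python, from station import r gives the robot as it stands.
- The arm moves only by the tool drive_tool, never from a script. Its argument "steps" is one flat list of numbers, 7 for each row, row after row: the turn, a rotation vector about the tool's x, y, z in rad, then the shift along the tool's x, y, z in m, then the opening, from 0 (shut) to 1 (fully open). A call has 1 to 10 rows; each row shifts and turns the commanded pose from where the row before left it, along the tool's axes as they then stand; what a row does not reach is not made up. A row lasts 1/12 s, in which the tool goes at most 41.7 mm and 7.16 degrees, less where a joint would pass 70% of its speed; a pose out of reach is approached as far as the arm can. A call is refused whole if a number of a shift passes 0.0417 or a number of a turn 0.125, either way. A call with a gripper value outside its range is refused whole. The fingers move at their own pace and stop on an object; the grip force is fixed at half the most. Time passes only in rows, so rows that do not move let the fingers close. It gives the time, the measured TCP pose, the force, the opening and the grip force at its end, in the units of the state.
- r.sense(): the state, without advancing time (a new reading comes with each control period).
- r.capture(name): name is "scene" or "top" or "wrist"; returns the picture (420x560x3 uint8, blue, green, red); there is no depth.
- r.camera_params(name): a dict with "camera_matrix" (3x3 intrinsics, pixels), "extrinsics" (4x4, takes a point from world to camera coordinates). Camera axes: x right, y down, z forward; pixel columns grow to the right and rows downward; lengths in m; the calibration is good to about 2 mm. The wrist camera is an equidistant fisheye: a pixel r from the principal point sees the ray r / f radians off the axis. A picture is of the moment at which its call begins: read the wrist's pose just before it. camera_params takes no time and is no camera call; for the wrist camera it gives the pose at the moment of the call.
- r.finish_job(): hands the job in; it is judged then, once.
The state is a dict: "time_s": time; "joints": joint angles; "joint_velocities": joint speeds; "effort": joint torques, N m; "tcp_pos": TCP position; "ee_rot": TCP orientation; "wrist_force": force on the tool from outside, world axes, zero at the start; "moment": the same for the moment, N m; "gripper_width": opening from 0.0 (shut) to 1.0 (fully open); "gripper_force": force on a finger pad.
Only numpy, scipy, OpenCV 4.12 (cv2) and the standard library are available. Lean on these libraries where they do the work, as an engineer would, in place of code of your own. Each camera call takes 0.05 s, during which the arm holds its last target. There are 200 camera calls.

TASK

The air-abrasive timer has to run 47.2 seconds: roll its three thumbwheels until the windows read 4, 7, 2 from left to right, each clicked squarely into its digit, and only then press the load key well in and let it come up again. Work the wheels and the key gently, at no more than 20 N, as the switch bank cracks under more, and leave the other things on the bench where they lie.

Things in the scene. Friction and masses are not known exactly. Their poses are not given: they have to be found in the camera images.
- timer: Grey metal unit fixed on the bench, 180 (x) x 250 (y) mm, level deck 80 mm above its origin (centre of underside, 0 to 5 mm below the bench top as its screw feet are set); +x from front (robot side) to back, +y operator's left. A black bezel 68 x 113 mm in the deck holds three black wheels on an axle along y (x 0, z 66; y +69, +35, +1). Not used: gauge, mushroom button, lamp
- left_top (a point): Highest point of the left wheel's rim, mid-width: a fixed point of the timer, 90 mm above its origin. A hard, finely ribbed cylinder rim, radius 24, width 14 mm, stands 7 mm above the bezel. It is rolled by laying a closed fingertip on top and drawing it along the timer's x, following its curve: 5 to 12 N roll it, a much lighter touch slips, over 20 N damages it
- mid_top (a point): Highest point of the middle wheel's rim, mid-width: a fixed point of the timer, 90 mm above its origin. Right of each rim, 14 mm towards the timer's -y, is a window with the white digit, upright for an operator looking to +x
- right_top (a point): Highest point of the right wheel's rim, mid-width: a fixed point of the timer, 90 mm above its origin. The next rim is 34 mm to the left; the 3 mm proud bezel between the rims is 83 mm above the timer's origin
- wheel_left (a joint): Left (first) thumbwheel, angle in rad. Digit in its window = value / 0.6283, rounded, modulo 10; the wheel is endless, values go on over whole turns. Moving the rim's top to the timer's +x raises the value, one digit per 36 degrees = 15.1 mm of rim travel; after 9 comes 0
- wheel_mid (a joint): Middle (second) thumbwheel, angle in rad. Digit in its window = value / 0.6283, rounded, modulo 10; the wheel is endless, values go on over whole turns. A sprung ball clicks each wheel into its digits: about 2 N along the rim to leave one; let go in between, it falls into the nearest
- wheel_right (a joint): Right (third) thumbwheel, angle in rad. Digit in its window = value / 0.6283, rounded, modulo 10; the wheel is endless, values go on over whole turns. Turns and clicks as the left one does
- load_top (a point): Centre of the top face of the load key: a round flat grey key, 24 mm across, in a black 40 mm collar; right of the bank, centre at x -20, y -78 mm of the timer, top 105 mm above its origin when up
- load (a joint): Travel of the load key in m: 0 up, 0.008 at its stop. A spring returns it: 1.5 N starts it, 5 N presses it 5 mm in, 7 N all the way to its cushioned stop; it loads from 4 mm on
- probe: Slim steel probe with an 8 mm square aluminium handle, 133 mm long, 8 mm high, lying along y on the front of the timer's deck
- tray: White specimen tray 100 x 150 x 22 mm on the bench, left of the timer (bone_a and bone_b lie in it, up to 26 mm high)
- glue: Small round adhesive bottle, 38 mm across, 85 mm high, standing right of the timer
- cup: White cup, 72 mm across, 75 mm high, standing right of the timer and farther back
- brush: Dusting brush 190 mm long, lying on the bench, front left of the timer

How it is judged (in metres and radians):
On the way, in this order (a step that is already met when the one before it is completed fails the run):
1. the three wheels show 4, 7, 2 ((value of joint wheel_left between -3.9 and -3.64 rad or value of joint wheel_left between 2.383 and 2.643 rad or value of joint wheel_left between 8.666 and 8.926 rad or value of joint wheel_left between 14.95 and 15.21 rad) and (value of joint wheel_mid between -2.015 and -1.755 rad or value of joint wheel_mid between 4.268 and 4.528 rad or value of joint wheel_mid between 10.551 and 10.811 rad or value of joint wheel_mid between 16.835 and 17.095 rad) and (value of joint wheel_right between -5.157 and -4.897 rad or value of joint wheel_right between 1.127 and 1.387 rad or value of joint wheel_right between 7.41 and 7.67 rad or value of joint wheel_right between 13.693 and 13.953 rad)), for 0.2 s.
2. the load key is pressed in (4 mm or more) with the code set (all of step 1 and value of joint load above 0.004 m), for 0.05 s.
At the end, for the whole second after the job is handed in: left, middle and right wheel within 0.13 rad of the digits 4, 7, 2 (any number of whole turns) and at rest, the load key up again (within 1 mm), the other things within 30 mm of where they were (all of step 1 and value of joint load below 0.001 m and velocity of joint wheel_left between -0.2 and 0.2 rad/s and velocity of joint wheel_mid between -0.2 and 0.2 rad/s and velocity of joint wheel_right between -0.2 and 0.2 rad/s); the robot touches nothing.
It fails at once if a wheel, the key or the deck pressed with more than 20 N (contact force between the fingers and timer above 20 N).
It fails at once if the load key pressed while the wheels show another code (value of joint load above 0.004 m and not ((value of joint wheel_left between -3.9 and -3.64 rad or value of joint wheel_left between 2.383 and 2.643 rad or value of joint wheel_left between 8.666 and 8.926 rad or value of joint wheel_left between 14.95 and 15.21 rad) and (value of joint wheel_mid between -2.015 and -1.755 rad or value of joint wheel_mid between 4.268 and 4.528 rad or value of joint wheel_mid between 10.551 and 10.811 rad or value of joint wheel_mid between 16.835 and 17.095 rad) and (value of joint wheel_right between -5.157 and -4.897 rad or value of joint wheel_right between 1.127 and 1.387 rad or value of joint wheel_right between 7.41 and 7.67 rad or value of joint wheel_right between 13.693 and 13.953 rad))).
It fails at once if another thing on the bench pushed away by more than 30 mm (distance of any of probe, tray, glue, cup, brush from where it was at the start of the episode above 0.03 m).
It also fails if it takes over 72 s, if anything falls off the work surface, if the arm or the gripper's body presses on something with over 40 N, if the wrist force passes 120 N, or if a joint passes its speed limit or range.

## Working session

There is one attempt and no reset: what is moved stays moved. The work goes in short steps, Python scripts to look and compute and a tool call to move; the robot and the scene stay as the last step left them, time stands still between calls to the robot, and variables do not carry over. Pictures are saved under pics/ and viewed, at most 10 in all, crops included, and the job is handed in when it is done.

Besides the shell and the picture viewer there is one more tool, called after "Emit:" as name(argument=value, ...) on one line, values as JSON. drive_tool: Moves the arm, as the interface text tells. Its arguments: {"type":"object","properties":{"steps":{"type":"array"}},"required":["steps"]}

```bash
mkdir -p pics; ls; python3 - <<'E'
from station import r
import cv2,numpy as np
s=r.sense();print({k:np.round(v,3).tolist() for k,v in s.items()})
for n in("scene","top"):
    cv2.imwrite(f"pics/{n}0.png",r.capture(n)); p=r.camera_params(n); print(n,np.round(p["camera_matrix"],1).tolist(),np.round(p["extrinsics"],3).tolist())
E
```

```text
pics
{'time_s': 0.0, 'joints': [87.18, 22.09, 0.379, -0.03, -68.413, -14.817], 'joint_velocities': [0.013, -0.023, 0.0, -0.078, 0.042, -0.081], 'effort': [-0.001, -39.067, 18.741, 4.22, 0.011, -0.0], 'tcp_pos': [0.189, 0.595, 0.24], 'ee_rot': [[0.953, -0.303, -0.001], [-0.303, -0.953, -0.002], [0.0, 0.002, -1.0]], 'wrist_force': [-0.592, -0.372, -0.411], 'moment': [0.063, 0.007, -0.027], 'gripper_force': 0.0, 'gripper_width': 1.001}
scene [[396.0, 0.0, 276.9], [0.0, 396.0, 205.1], [0.0, 0.0, 1.0]] [[-0.631, 0.775, 0.008, 0.304], [0.508, 0.422, -0.751, -0.205], [-0.586, -0.47, -0.66, 1.424], [0.0, 0.0, 0.0, 1.0]]
top [[442.8, 0.0, 274.6], [0.0, 442.8, 208.7], [0.0, 0.0, 1.0]] [[0.016, -1.0, -0.004, 0.043], [-0.991, -0.015, -0.13, 0.534], [0.13, 0.006, -0.991, 0.913], [0.0, 0.0, 0.0, 1.0]]
```

View pics/top0.png

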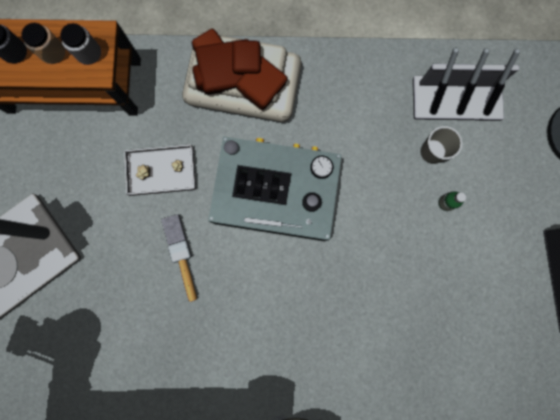

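View pics/scene0.png

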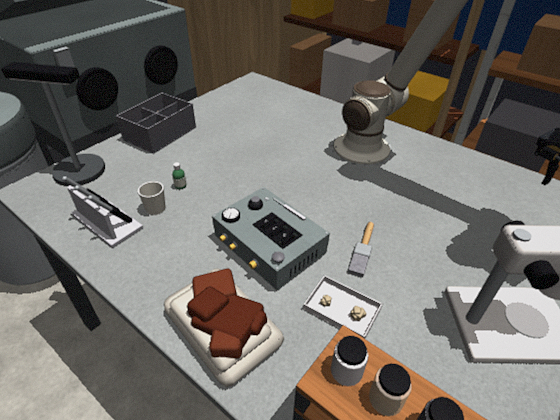

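```bash
cat > h.py <<'E'
import numpy as np,cv2
from station import r
def ray(n,uv,z):
    p=r.camera_params(n);K=p["camera_matrix"];E=np.array(p["extrinsics"])
    uv=np.atleast_2d(np.float64(uv)); d=np.c_[(uv-[K[0][2],K[1][2]])/[K[0][0],K[1][1]],np.ones(len(uv))]
    if n=="wrist":
        q=d[:,:2];t=np.linalg.norm(q,axis=1)[:,None]; d=np.c_[q/np.maximum(t,1e-9)*np.sin(t),np.cos(t)]
    R=E[:3,:3];c=-R.T@E[:3,3]; d=d@R
    return c+d*((z-c[2])/d[:,2])[:,None]
def proj(n,P):
    p=r.camera_params(n);K=np.array(p["camera_matrix"]);E=np.array(p["extrinsics"])
    q=np.atleast_2d(P)@E[:3,:3].T+E[:3,3]
    if n=="wrist":
        rr=np.linalg.norm(q[:,:2],axis=1);t=np.arctan2(rr,q[:,2]);q=np.c_[q[:,:2]/rr[:,None]*t[:,None],np.ones(len(q))]
    return (q/q[:,2:])@K.T[:,:2]
E
python3 - <<'E'
from h import *
im=cv2.imread("pics/top0.png"); g=im.max(2)
c=im[130:250,200:350]; print(im[220,250],im[240,200],im[185,240],im[145,280])
cv2.imwrite("pics/c1.png",cv2.resize(c,None,fx=5,fy=5,interpolation=cv2.INTER_CUBIC))
m=np.uint8(g<45); m[:150]=0;m[215:]=0;m[:,:225]=0;m[:,330:]=0
for k in cv2.findContours(m,0,2)[0]:
    if cv2.contourArea(k)>60:
        re=cv2.minAreaRect(k);b=cv2.boxPoints(re);P=ray("top",b,.08);print(cv2.contourArea(k),re,np.round(P,4).tolist(),np.round(ray("top",re[0],.082),4))
E
```

```text
[183 180 176] [138 138 131] [19 18 17] [131 130 117]
224.0 ((311.5000305175781, 201.50001525878906), (16.970561981201172, 16.970561981201172), 45.0) [[0.5431, 0.001, 0.08], [0.5684, -0.0233, 0.08], [0.5439, -0.048, 0.08], [0.5188, -0.0236, 0.08]] [[ 0.5432 -0.0233  0.082 ]]
1534.5 ((261.56170654296875, 184.58322143554688), (53.23379898071289, 30.738582611083984), 8.426969528198242) [[0.5526, 0.1373, 0.08], [0.6164, 0.1298, 0.08], [0.6016, 0.0208, 0.08], [0.5382, 0.0293, 0.08]] [[0.5767 0.0792 0.082 ]]
```

View pics/c1.png

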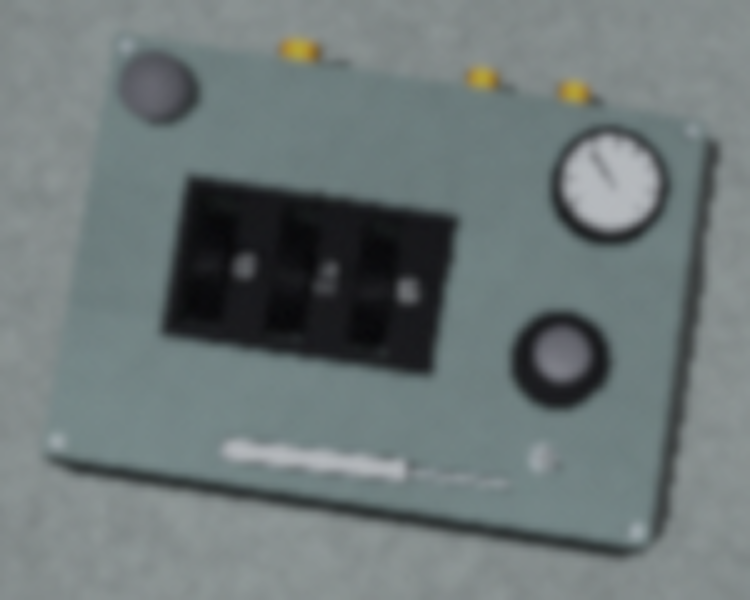

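The view shows the deck with its corner screws at crop pixels (125,46), (694,131), (637,531), (57,440). The bezel is at the centre-left and the load key near (562,352). The left digit looks like 8 or 0, the middle like 7, and the right like 8. I need a closer look to be sure.

```bash
python3 - <<'E'
from h import *
s=np.array([(125,46),(694,131),(637,531),(57,440)])/5-.4+[200,130]
P=ray("top",s,.078)[:,:2]; c=P.mean(0); print(np.round(P,4).tolist(),c, [np.linalg.norm(P[i]-P[i-1]) for i in range(4)])
e=P[0]+P[3]-P[1]-P[2]; yaw=np.degrees(np.arctan2(-e[0],e[1])); f=P[0]+P[1]-P[2]-P[3]; print(yaw,np.degrees(np.arctan2(f[1],f[0])))
a=np.radians(yaw);R=np.array([[np.cos(a),-np.sin(a)],[np.sin(a),np.cos(a)]])
print("key expected",c+R@[-.02,-.078],"seen collar",ray("top",[311.5,201.5],.085), "bezel in timer",R.T@(ray("top",[261.56,184.58],.082)[0,:2]-c), "key top seen", ray("top",np.array([562,353])/5-.4+[200,130],.103))
for y in(.069,.035,.001): print(y,c+R@[0,y])
E
```

```text
[[0.6733, 0.1584], [0.6405, -0.0789], [0.474, -0.0554], [0.5074, 0.1811]] [0.57381331 0.05130449] [np.float64(0.16744062666130566), np.float64(0.2396327965498442), np.float64(0.16816680918318852), np.float64(0.2388413188587824)]
-7.953150243338423 -7.90880858468744
key expected [ 0.54321334 -0.023178  ] seen collar [[ 0.54274076 -0.02308472  0.085     ]] bezel in timer [-0.00104098  0.02800545] key top seen [[ 0.54268702 -0.02266576  0.103     ]]
0.069 [0.58336038 0.11964082]
0.035 [0.57865602 0.08596785]
0.001 [0.57395167 0.05229488]
```

Emit:
drive_tool(steps=[0, 0, 0.12, 0, 0.04, 0, 0, 0, 0, 0.12, 0.005, 0.04, 0, 0, 0, 0, 0.12, 0.01, 0.04, 0, 0, 0, 0, 0.12, 0.02, 0.035, 0, 0, 0, 0, 0.12, 0.028, 0.028, 0, 0, 0, 0, 0.12, 0.03, 0.02, 0, 0, 0, 0, 0.12, 0.035, 0.01, 0, 0, 0, 0, 0.12, 0.04, 0, 0, 0, 0, 0, 0.12, 0.04, -0.005, 0, 0, 0, 0, 0.12, 0.04, -0.01, 0, 0])

```text
time_s: 0.93
tcp_pos: [0.2092, 0.2164, 0.2414]
ee_rot: [[0.059, -0.998, -0.0], [-0.998, -0.059, 0.0], [-0.0, -0.0, -1.0]]
wrist_force: [1.1, 0.3, 0.7]
gripper_width: 0.326
gripper_force: 0.0
```

Emit:
drive_tool(steps=[0, 0, 0.099, 0.012, -0.038, 0, 0, 0, 0, 0.099, 0.012, -0.038, 0, 0, 0, 0, 0, 0.012, -0.038, 0, 0, 0, 0, 0, 0.012, -0.038, 0, 0, 0, 0, 0, 0.012, -0.038, 0, 0, 0, 0, 0, 0.012, -0.038, 0, 0, 0, 0, 0, 0.012, -0.038, 0, 0, 0, 0, 0, 0.012, -0.038, 0, 0, 0, 0, 0, 0, 0, 0, 0])

```text
time_s: 1.68
tcp_pos: [0.5066, 0.091, 0.24]
ee_rot: [[-0.14, -0.99, -0.0], [-0.99, 0.14, -0.002], [0.002, -0.0, -1.0]]
wrist_force: [-0.2, 0.3, 0.7]
gripper_width: 0.008
gripper_force: 0.0
```

```bash
python3 - <<'E'
from h import *
s=r.sense();print(s["tcp_pos"],np.round(s["ee_rot"],4).tolist(),s["wrist_force"],s["joints"],s["gripper_width"])
p=r.camera_params("wrist");E=np.array(p["extrinsics"]);print(p["camera_matrix"],"cam at",-E[:3,:3].T@E[:3,3],E[2,:3])
im=r.capture("wrist"); cv2.imwrite("pics/w1.png",im)
print(proj("wrist",[[.5834,.1196,.088],[.5787,.086,.088],[.574,.0523,.088],[.5432,-.0232,.103]]))
E
```

```text
[0.50656444 0.09099748 0.24002299] [[-0.1397, -0.9902, -0.0001], [-0.9902, 0.1397, -0.0018], [0.0018, -0.0001, -1.0]] [-0.19466704  0.28701393  0.66554941] [ 28.32371145  11.35885031 -14.98759449   0.09729967 -63.70792376
 -36.39872242] 0.008462665001039451
[[325.1922621    0.         279.36485716]
 [  0.         325.1922621  204.07673814]
 [  0.           0.           1.        ]] cam at [0.49534613 0.01296798 0.38479206] [ 0.04040654  0.2794718  -0.9593033 ]
[[203.95302841 233.10727673]
 [201.45784572 200.36318822]
 [199.36525639 165.59187646]
 [214.99917606  78.61862991]]
```

View pics/w1.png

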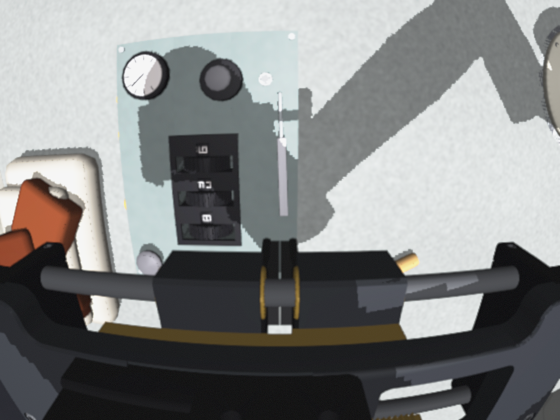

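The wrist view shows three wheels at about (204,232), (202,198) and (200,163), within 2 px of my projections. The digits are at (207,217), (206,184) and (203,150), so I'll enlarge them upright.

```bash
python3 - <<'E'
from h import *
im=cv2.imread("pics/w1.png")[130:250,165:245]
im=cv2.rotate(im,cv2.ROTATE_90_CLOCKWISE); cv2.imwrite("pics/w1c.png",cv2.resize(im,None,fx=6,fy=6,interpolation=cv2.INTER_CUBIC))
E
```

```text
(no output)
```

View pics/w1c.png

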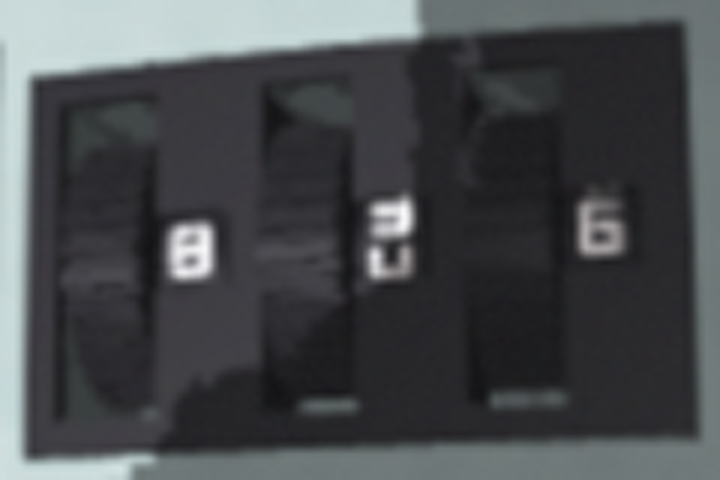

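Emit:
drive_tool(steps=[0, 0, 0, -0.01, -0.018, 0.025, 0, 0, 0, 0, -0.01, -0.018, 0.025, 0, 0, 0, 0, -0.01, -0.018, 0.025, 0, 0, 0, 0, -0.009, -0.018, 0.025, 0, 0, 0, 0, 0, 0, 0, 0, 0, 0, 0, 0, 0, 0, 0, 0, 0, 0, 0, 0, 0, 0])

```text
time_s: 2.32
tcp_pos: [0.5776, 0.1228, 0.1421]
ee_rot: [[-0.134, -0.991, -0.0], [-0.991, 0.134, -0.0], [0.0, 0.0, -1.0]]
wrist_force: [-0.1, 0.2, 0.2]
gripper_width: 0.006
gripper_force: 0.0
```

```bash
cat >> h.py <<'E'
def look(name,s=3):
    """rectified upright picture of the bank: 1px=.25mm, timer x up, y left; z plane .083"""
    im=r.capture("wrist"); c=np.array([.57381,.0513]); a=np.radians(-7.93); R=np.array([[np.cos(a),-np.sin(a)],[np.sin(a),np.cos(a)]])
    v,u=np.mgrid[0:240,0:480]; T=np.stack([.030-v*.00025,.090-u*.00025],-1).reshape(-1,2)
    W=np.c_[T@R.T+c,np.full(len(T),.083)]; m=proj("wrist",W).astype(np.float32).reshape(240,480,2)
    cv2.imwrite("pics/"+name,cv2.remap(im,m[...,0],m[...,1],cv2.INTER_CUBIC))
def st():
    s=r.sense(); c=np.array([.57381,.0513]); a=np.radians(-7.93); R=np.array([[np.cos(a),-np.sin(a)],[np.sin(a),np.cos(a)]])
    p=s["tcp_pos"]; print("t",s["time_s"],"timer xy mm",np.round(1e3*R.T@(p[:2]-c),2),"tip z",round(1e3*(p[2]-.019),2),"F",np.round(s["wrist_force"],2),"z-axis",np.round(s["ee_rot"][:,2],4) if isinstance(s["ee_rot"],np.ndarray) else s["ee_rot"])
E
python3 - <<'E'
from h import *
st();look("w2.png")
E
```

```text
t 2.3167 timer xy mm [-6.06 71.31] tip z 123.09 F [-0.07  0.21  0.17] z-axis [-1.e-04 -2.e-04 -1.e+00]
```

View pics/w2.png

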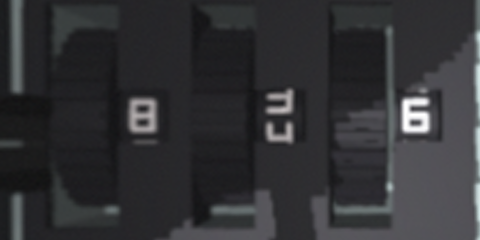

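The left wheel reads 8 at (143,115) and the right reads 6 at (415,115). The middle wheel stands between two digits, with its two halves around (278,116). Left and right each need -4, towards the robot. I'll read the middle again after the first touch.

Emit:
drive_tool(steps=[0, 0, 0.004, 0.002, -0.007, 0.014, 0, 0, 0, 0, 0, -0.007, 0.014, 0, 0, 0, 0, 0, 0, 0, 0, 0, 0, 0, 0, 0, 0, 0, 0, 0, 0, 0, 0, 0, 0])

```text
time_s: 2.78
tcp_pos: [0.592, 0.1185, 0.1145]
ee_rot: [[-0.138, -0.99, 0.001], [-0.99, 0.139, 0.0], [-0.001, -0.001, -1.0]]
wrist_force: [-0.4, -0.1, -0.1]
gripper_width: 0.009
gripper_force: 0.0
```

```bash
python3 - <<'E'
from h import *
st()
E
```

```text
t 2.7833 timer xy mm [ 8.74 69.08] tip z 95.55 F [-0.39 -0.12 -0.1 ] z-axis [ 1.3e-03  5.0e-04 -1.0e+00]
```

Emit:
drive_tool(steps=[0, 0, 0, 0, 0, 0.004, 0, 0, 0, 0, 0, 0, 0.002, 0, 0, 0, 0, 0, 0, 0.001, 0, 0, 0, 0, 0, 0, 0, 0, 0, 0, 0, 0, 0, 0, 0])

```text
time_s: 3.2
tcp_pos: [0.5925, 0.1187, 0.1079]
ee_rot: [[-0.138, -0.99, 0.002], [-0.99, 0.138, 0.0], [-0.001, -0.002, -1.0]]
wrist_force: [-0.6, 0.1, 5.6]
gripper_width: 0.008
gripper_force: 2.7
```

Emit:
drive_tool(steps=[0, 0, 0, 0, 0.002, 0.0002, 0, 0, 0, 0, 0, 0.003, 0, 0])

```text
time_s: 3.37
tcp_pos: [0.5892, 0.1192, 0.1083]
ee_rot: [[-0.137, -0.991, 0.006], [-0.991, 0.137, 0.0], [-0.001, -0.006, -1.0]]
wrist_force: [2.1, -2.1, 5.3]
gripper_width: 0.007
gripper_force: 2.9
```

Emit:
drive_tool(steps=[0, 0, 0, 0, 0.003, 0.0004, 0, 0, 0, 0, 0, 0.003, 0, 0, 0, 0, 0, 0, 0.003, 0, 0])

```text
time_s: 3.62
tcp_pos: [0.5796, 0.1205, 0.1082]
ee_rot: [[-0.138, -0.99, 0.004], [-0.99, 0.138, 0.0], [-0.001, -0.004, -1.0]]
wrist_force: [-1.2, -0.9, 8.4]
gripper_width: 0.002
gripper_force: 3.9
```

Emit:
drive_tool(steps=[0, 0, 0, 0, 0.002, 0, 0, 0, 0, 0, 0, 0, -0.008, 0, 0, 0, 0, 0, -0.007, 0, 0, 0, 0, 0, 0, -0.007, 0, 0, 0, 0, 0, 0, -0.005, 0, 0, 0, 0, 0, 0, 0, 0, 0, 0, 0, 0, 0, 0, 0, 0])

```text
time_s: 4.2
tcp_pos: [0.595, 0.1178, 0.1131]
ee_rot: [[-0.139, -0.99, -0.001], [-0.99, 0.139, -0.0], [0.001, 0.001, -1.0]]
wrist_force: [0.2, -1.1, -0.5]
gripper_width: 0.004
gripper_force: 0.0
```

```bash
python3 - <<'E'
from h import *
st();look("w3.png")
E
```

```text
t 4.2 timer xy mm [11.83 68.83] tip z 94.09 F [ 0.16 -1.05 -0.5 ] z-axis [-1.3e-03 -4.0e-04 -1.0e+00]
```

View pics/w3.png

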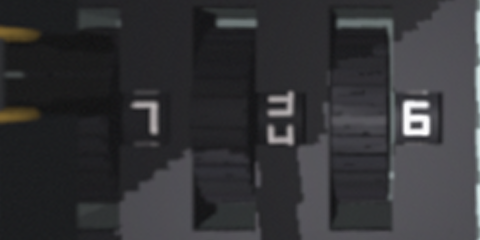

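The left wheel now reads 7 at (145,118), so one stroke is one digit. I'll repeat it.

Emit:
drive_tool(steps=[0, 0, 0, 0, 0.001, 0.004, 0, 0, 0, 0, 0, 0, 0.002, 0, 0, 0, 0, 0, 0, 0, 0])

```text
time_s: 4.5
tcp_pos: [0.5938, 0.1182, 0.108]
ee_rot: [[-0.138, -0.99, -0.0], [-0.99, 0.138, -0.0], [0.0, -0.0, -1.0]]
wrist_force: [-1.0, 0.5, 1.2]
gripper_width: 0.006
gripper_force: 0.5
```

Emit:
drive_tool(steps=[0, 0, 0, 0, 0, 0.0006, 0, 0, 0, 0, 0, 0.003, 0.0003, 0, 0, 0, 0, 0, 0.004, 0, 0, 0, 0, 0, 0, 0.004, 0, 0, 0, 0, 0, 0, 0.004, 0, 0, 0, 0, 0, 0, 0.002, 0, 0])

```text
time_s: 5.0
tcp_pos: [0.5774, 0.1207, 0.1082]
ee_rot: [[-0.138, -0.99, 0.003], [-0.99, 0.138, 0.001], [-0.001, -0.002, -1.0]]
wrist_force: [2.3, -2.2, 4.0]
gripper_width: 0.001
gripper_force: 1.7
```

Emit:
drive_tool(steps=[0, 0, 0, 0, 0, -0.006, 0, 0, 0, 0, 0, -0.008, 0, 0, 0, 0, 0, 0, -0.008, 0, 0, 0, 0, 0, 0, 0, 0, 0])

```text
time_s: 5.33
tcp_pos: [0.5944, 0.1184, 0.1126]
ee_rot: [[-0.139, -0.99, 0.001], [-0.99, 0.139, 0.0], [-0.0, -0.0, -1.0]]
wrist_force: [-0.3, 0.3, -0.0]
gripper_width: 0.004
gripper_force: 0.0
```

```bash
cat >> h.py <<'E'
def glyph(f,n=3,which="LMR"):
    im=cv2.imread("pics/"+f,0)
    for k,u in zip("LMR",(126,260,397)):
        if k not in which: continue
        p=cv2.resize(im[84:152,u:u+44],(22,22),interpolation=cv2.INTER_AREA); t=(int(p.min())+int(p.max()))//2
        print(k); print("\n".join("".join("#" if q>t else "." for q in row) for row in p))
E
python3 - <<'E'
from h import *
st();look("a1.png");glyph("a1.png")
E
```

```text
t 5.3333 timer xy mm [11.15 69.32] tip z 93.61 F [-0.26  0.3  -0.04] z-axis [ 5.e-04  2.e-04 -1.e+00]
L
......................
......................
......................
......................
......................
......................
.....######.##........
....############......
...######.#.##........
...####...............
...####...............
...#############......
...#############......
...####......###......
...####......###......
...##############.....
....############......
......................
......................
......................
......................
......................
M
......................
......................
......................
...............##.....
..............###.....
.....############.....
......###########.....
..............###.....
..............###.....
.....############.....
.....############.....
......................
......................
......................
.....##.......###.....
....####......###.....
....####......###.....
....####......###.....
.....############.....
.....############.....
......................
......................
R
......................
......................
......................
......................
......................
......................
....############......
....#############.....
...#############......
...####...............
...#####..............
...##############.....
...##############.....
...#####.....####.....
...####......####.....
...##############.....
....#############.....
......####............
......................
......................
......................
......................
```

The left wheel reads 6, the right reads 6, and the middle is between 3 and 4. Two more strokes on the left.

Emit:
drive_tool(steps=[0, 0, 0, 0, 0.001, 0.004, 0, 0, 0, 0, 0, 0, 0.002, 0, 0, 0, 0, 0, 0.002, 0.0005, 0, 0, 0, 0, 0, 0.004, 0.0003, 0, 0, 0, 0, 0, 0.004, 0, 0, 0, 0, 0, 0, 0.004, 0, 0, 0, 0, 0, 0, 0.002, 0, 0, 0, 0, 0, 0, 0, -0.006, 0, 0, 0, 0, 0, -0.008, 0, 0, 0, 0, 0, 0, -0.008, 0, 0])

```text
time_s: 6.22
tcp_pos: [0.5922, 0.1186, 0.1123]
ee_rot: [[-0.138, -0.99, -0.0], [-0.99, 0.138, 0.0], [-0.0, 0.0, -1.0]]
wrist_force: [-0.5, 0.4, -0.7]
gripper_width: 0.007
gripper_force: 0.0
```

```bash
python3 - <<'E'
from h import *
st();look("a2.png");glyph("a2.png",which="L")
E
```

```text
t 6.2167 timer xy mm [ 8.96 69.22] tip z 93.29 F [-0.48  0.42 -0.71] z-axis [-1.e-04  2.e-04 -1.e+00]
L
......................
......................
......................
...############.......
...############.......
...###................
...###................
..###########.........
..##############......
...........#####......
............####......
............####......
....############......
....###########.......
......................
......................
......................
......................
......................
......................
......................
......................
```

Emit:
drive_tool(steps=[0, 0, 0, 0, -0.001, 0.003, 0, 0, 0, 0, 0, 0, 0.0025, 0, 0, 0, 0, 0, 0.002, 0.0005, 0, 0, 0, 0, 0, 0.004, 0.0004, 0, 0, 0, 0, 0, 0.004, 0, 0, 0, 0, 0, 0, 0.004, 0, 0, 0, 0, 0, 0, 0.003, 0, 0])

```text
time_s: 6.85
tcp_pos: [0.5779, 0.1207, 0.1081]
ee_rot: [[-0.137, -0.99, 0.005], [-0.991, 0.137, 0.0], [-0.001, -0.005, -1.0]]
wrist_force: [1.6, -2.5, 7.4]
gripper_width: 0.002
gripper_force: 3.5
```

Now I'll lift and shift over to the middle wheel. The target is timer x -10, y 35, for strokes to +x.

Emit:
drive_tool(steps=[0, 0, 0, 0, 0, -0.007, 0, 0, 0, 0, 0.012, 0.002, 0, 0, 0, 0, 0, 0.012, 0.002, 0, 0, 0, 0, 0, 0.01, 0, 0, 0, 0, 0, 0, 0, 0, 0, 0, 0, 0, 0, 0, 0, 0, 0])

```text
time_s: 7.35
tcp_pos: [0.567, 0.0864, 0.1124]
ee_rot: [[-0.14, -0.99, -0.001], [-0.99, 0.14, -0.0], [0.001, 0.001, -1.0]]
wrist_force: [0.9, 0.3, -0.4]
gripper_width: 0.004
gripper_force: 0.0
```

```bash
python3 - <<'E'
from h import *
st();look("a3.png");glyph("a3.png",which="LM")
E
```

```text
t 7.35 timer xy mm [-11.58  33.88] tip z 93.42 F [ 0.92  0.29 -0.38] z-axis [-1.e-03 -4.e-04 -1.e+00]
L
......................
......................
......................
......................
......................
......................
......................
......................
......................
......................
......................
###########...........
####################..
######################
####################..
......................
......................
......................
......................
......................
......................
......................
M
......................
......................
.............##.......
....############......
...#############......
...........#####......
............####......
...........#####......
..#############.......
...###########........
......................
......................
......................
..####......###.......
..####......####......
...###......####......
...####....#####......
...#############......
.....###########......
......................
......................
......................
```

Emit:
drive_tool(steps=[0, 0, 0, -0.001, -0.001, 0.004, 0, 0, 0, 0, 0, 0, 0.0015, 0, 0, 0, 0, 0, 0, 0.0005, 0, 0, 0, 0, 0, 0, 0, 0])

```text
time_s: 7.73
tcp_pos: [0.5688, 0.0889, 0.1073]
ee_rot: [[-0.138, -0.99, 0.0], [-0.99, 0.138, -0.0], [0.0, -0.0, -1.0]]
wrist_force: [-1.8, 0.8, 4.0]
gripper_width: 0.002
gripper_force: 2.3
```

Emit:
drive_tool(steps=[0, 0, 0, 0, -0.002, 0.0004, 0, 0, 0, 0, 0, -0.004, 0.0002, 0, 0, 0, 0, 0, -0.004, 0, 0, 0, 0, 0, 0, -0.004, 0, 0, 0, 0, 0, 0, -0.003, 0, 0])

```text
time_s: 8.15
tcp_pos: [0.5871, 0.0864, 0.1081]
ee_rot: [[-0.137, -0.991, 0.004], [-0.991, 0.137, -0.0], [-0.0, -0.004, -1.0]]
wrist_force: [1.0, -1.3, 5.1]
gripper_width: 0.005
gripper_force: 2.9
```

Emit:
drive_tool(steps=[0, 0, 0, 0.001, 0, -0.006, 0, 0, 0, 0, 0, 0.009, 0, 0, 0, 0, 0, 0, 0.009, 0, 0, 0, 0, 0, 0, 0, 0, 0, 0, 0, 0, 0, 0, 0, 0])

```text
time_s: 8.57
tcp_pos: [0.5662, 0.0877, 0.112]
ee_rot: [[-0.138, -0.99, -0.001], [-0.99, 0.138, -0.0], [0.0, 0.001, -1.0]]
wrist_force: [0.1, 0.3, 0.5]
gripper_width: 0.003
gripper_force: 0.0
```

```bash
python3 - <<'E'
from h import *
st();look("a4.png");glyph("a4.png",which="MR")
E
```

```text
t 8.5667 timer xy mm [-12.58  35.05] tip z 93.0 F [0.09 0.27 0.5 ] z-axis [-1.1e-03 -3.0e-04 -1.0e+00]
M
......................
......................
......................
......................
......................
...#############......
...###########........
...####...............
...####...............
...#############......
....############......
.............###......
.............###......
.....###########......
....############......
......................
......................
......................
......................
......................
......................
......................
R
......................
......................
......................
......................
......................
...############.......
...########..#........
...###................
...###................
...############.......
...#############......
...###......####......
...###.......###......
...#############......
...#############......
......................
......................
......................
......................
......................
......................
......................
```

The middle wheel now reads 5 and sits squarely. Two more +x strokes.

Emit:
drive_tool(steps=[0, 0, 0, 0, -0.003, 0.004, 0, 0, 0, 0, 0, -0.001, 0.0015, 0, 0, 0, 0, 0, -0.001, 0.0004, 0, 0, 0, 0, 0, -0.004, 0.0005, 0, 0, 0, 0, 0, -0.004, 0, 0, 0, 0, 0, 0, -0.004, 0, 0, 0, 0, 0, 0, -0.002, 0, 0, 0, 0, 0, 0.001, 0, -0.006, 0, 0, 0, 0, 0, 0.008, 0, 0, 0, 0, 0, 0, 0.008, 0, 0])

```text
time_s: 9.45
tcp_pos: [0.5696, 0.0861, 0.1114]
ee_rot: [[-0.14, -0.99, -0.001], [-0.99, 0.14, 0.0], [0.0, 0.001, -1.0]]
wrist_force: [-0.1, -0.1, -0.5]
gripper_width: 0.003
gripper_force: 0.0
```

```bash
python3 - <<'E'
from h import *
st();look("a5.png");glyph("a5.png",which="MR")
E
```

```text
t 9.45 timer xy mm [-8.97 33.87] tip z 92.37 F [-0.13 -0.1  -0.46] z-axis [-7.e-04  1.e-04 -1.e+00]
M
......................
......................
......................
......................
......................
......................
......................
......................
.......#########......
.....############.....
.....####.............
.....###..............
.....####.............
....#############.....
.....#############....
.....###......####....
.....###......####....
.....#############....
.....############.....
......................
......................
......................
R
......................
......................
......................
......................
......................
......................
......................
......................
......##########......
....#############.....
....####..............
....###...............
....####..............
....#############.....
....#############.....
....###.......###.....
....###.......###.....
....#############.....
.....############.....
......................
......................
......................
```

Emit:
drive_tool(steps=[0, 0, 0, -0.001, -0.001, 0.004, 0, 0, 0, 0, 0, 0, 0.0012, 0, 0, 0, 0, 0, -0.001, 0.0004, 0, 0, 0, 0, 0, -0.004, 0.0004, 0, 0, 0, 0, 0, -0.004, 0, 0, 0, 0, 0, 0, -0.004, 0, 0, 0, 0, 0, 0, -0.003, 0, 0])

```text
time_s: 10.08
tcp_pos: [0.5886, 0.0847, 0.1077]
ee_rot: [[-0.137, -0.991, 0.003], [-0.991, 0.137, -0.001], [0.0, -0.003, -1.0]]
wrist_force: [-1.1, -1.8, 8.5]
gripper_width: 0.005
gripper_force: 3.5
```

Emit:
drive_tool(steps=[0, 0, 0, 0, 0, -0.007, 0, 0, 0, 0, 0.012, 0, 0, 0, 0, 0, 0, 0.012, -0.001, 0, 0, 0, 0, 0, 0.01, 0, 0, 0, 0, 0, 0, 0, 0, 0, 0, 0, 0, 0, 0, 0, 0, 0, 0, 0, 0, 0, 0, 0, 0])

```text
time_s: 10.67
tcp_pos: [0.5834, 0.0507, 0.1127]
ee_rot: [[-0.139, -0.99, -0.0], [-0.99, 0.139, -0.0], [0.0, 0.0, -1.0]]
wrist_force: [-0.6, 1.0, 0.1]
gripper_width: 0.004
gripper_force: 0.0
```

```bash
python3 - <<'E'
from h import *
st();look("a6.png");glyph("a6.png")
E
```

```text
t 10.6667 timer xy mm [9.56 0.73] tip z 93.66 F [-0.57  0.98  0.13] z-axis [-2.e-04 -1.e-04 -1.e+00]
L
......................
......................
......................
......................
......................
......................
......................
......................
......................
......................
......................
......................
..............########
.............#########
..............########
...................###
......................
......................
......................
......................
......................
......................
M
......................
......................
......................
......................
......................
......................
......................
......................
......................
......................
......................
###################...
######################
####################..
##########............
......................
......................
......................
......................
......................
......................
......................
R
......................
......................
......................
......................
......................
....###########.......
...############.......
...####...............
..####................
..#####...............
..#############.......
..##############......
..####......####......
..####......####......
..##############......
...############.......
......................
......................
......................
......................
......................
......................
```

Emit:
drive_tool(steps=[0, 0, 0, 0, 0, 0.004, 0, 0, 0, 0, 0, 0, 0.0018, 0, 0, 0, 0, 0, 0.001, 0.0006, 0, 0, 0, 0, 0, 0.004, 0.0004, 0, 0, 0, 0, 0, 0.004, 0, 0, 0, 0, 0, 0, 0.004, 0, 0, 0, 0, 0, 0, 0.003, 0, 0])

```text
time_s: 11.3
tcp_pos: [0.5691, 0.0536, 0.1081]
ee_rot: [[-0.137, -0.991, 0.004], [-0.991, 0.137, -0.0], [-0.001, -0.004, -1.0]]
wrist_force: [-1.2, -1.2, 8.1]
gripper_width: 0.005
gripper_force: 4.0
```

Emit:
drive_tool(steps=[0, 0, 0, 0, 0, -0.006, 0, 0, 0, 0, 0, -0.009, 0, 0, 0, 0, 0, 0, -0.008, 0, 0, 0, 0, 0, 0, 0, 0, 0, 0, 0, 0, 0, 0, 0, 0])

```text
time_s: 11.72
tcp_pos: [0.5849, 0.0508, 0.1112]
ee_rot: [[-0.139, -0.99, -0.001], [-0.99, 0.139, -0.0], [0.0, 0.001, -1.0]]
wrist_force: [-1.1, -0.2, -1.0]
gripper_width: 0.004
gripper_force: 0.0
```

```bash
python3 - <<'E'
from h import *
st();look("a7.png");glyph("a7.png",which="R")
E
```

```text
t 11.7167 timer xy mm [11.02  1.  ] tip z 92.18 F [-1.06 -0.21 -1.03] z-axis [-1.1e-03 -2.0e-04 -1.0e+00]
R
......................
......................
......................
......................
......................
......................
....############......
...#############......
...####...............
...####...............
...############.......
...#############......
...........#####......
.............###......
............####......
....############......
.....###########......
......................
......................
......................
......................
......................
```

Emit:
drive_tool(steps=[0, 0, 0, 0, 0.001, 0.004, 0, 0, 0, 0, 0, 0, 0.0008, 0, 0, 0, 0, 0, 0.001, 0.0004, 0, 0, 0, 0, 0, 0.004, 0.0003, 0, 0, 0, 0, 0, 0.004, 0, 0, 0, 0, 0, 0, 0.004, 0, 0, 0, 0, 0, 0, 0.003, 0, 0])

```text
time_s: 12.35
tcp_pos: [0.5686, 0.0533, 0.1082]
ee_rot: [[-0.138, -0.99, 0.003], [-0.99, 0.138, 0.0], [-0.001, -0.003, -1.0]]
wrist_force: [2.8, -1.5, 4.9]
gripper_width: 0.006
gripper_force: 2.6
```

Emit:
drive_tool(steps=[0, 0, 0, 0, 0, -0.006, 0, 0, 0, 0, 0, -0.009, 0, 0, 0, 0, 0, 0, -0.008, 0, 0, 0, 0, 0, 0, 0, 0, 0, 0, 0, 0, 0, 0, 0, 0, 0, 0, 0, 0, 0, 0, 0])

```text
time_s: 12.85
tcp_pos: [0.5843, 0.0507, 0.1118]
ee_rot: [[-0.139, -0.99, -0.002], [-0.99, 0.139, -0.0], [0.001, 0.001, -1.0]]
wrist_force: [0.3, 0.1, 0.3]
gripper_width: 0.005
gripper_force: 0.0
```

```bash
python3 - <<'E'
from h import *
st();look("a8.png");glyph("a8.png",which="R")
E
```

```text
t 12.85 timer xy mm [10.44  0.87] tip z 92.75 F [0.29 0.12 0.34] z-axis [-1.5e-03 -3.0e-04 -1.0e+00]
R
......................
......................
......................
......................
......................
......................
....##.......###......
...####......###......
...###.......###......
...####.....####......
...#############......
...#############......
............####......
.............###......
.............###......
.............###......
......................
......................
......................
......................
......................
......................
```

The right wheel reads 4. Two more.

Emit:
drive_tool(steps=[0, 0, 0, 0, 0.0005, 0.004, 0, 0, 0, 0, 0, 0, 0.0014, 0, 0, 0, 0, 0, 0.001, 0.0005, 0, 0, 0, 0, 0, 0.004, 0.0003, 0, 0, 0, 0, 0, 0.004, 0, 0, 0, 0, 0, 0, 0.004, 0, 0, 0, 0, 0, 0, 0.003, 0, 0])

```text
time_s: 13.48
tcp_pos: [0.5692, 0.0532, 0.1082]
ee_rot: [[-0.138, -0.99, 0.004], [-0.99, 0.138, 0.0], [-0.001, -0.003, -1.0]]
wrist_force: [-0.1, -1.0, 6.7]
gripper_width: 0.001
gripper_force: 3.3
```

Emit:
drive_tool(steps=[0, 0, 0, 0, 0, -0.006, 0, 0, 0, 0, 0, -0.009, 0, 0, 0, 0, 0, 0, -0.008, 0, 0, 0, 0, 0, 0, 0, 0, 0, 0, 0, 0, 0, 0, 0, 0, 0, 0, 0, 0, 0, 0, 0])

```text
time_s: 13.98
tcp_pos: [0.5848, 0.0507, 0.1115]
ee_rot: [[-0.139, -0.99, -0.002], [-0.99, 0.139, -0.0], [0.001, 0.001, -1.0]]
wrist_force: [-0.6, -0.4, 0.1]
gripper_width: 0.004
gripper_force: 0.0
```

```bash
python3 - <<'E'
from h import *
st();look("a9.png");glyph("a9.png",which="R")
E
```

```text
t 13.9833 timer xy mm [10.93  0.87] tip z 92.55 F [-0.57 -0.37  0.1 ] z-axis [-1.5e-03 -3.0e-04 -1.0e+00]
R
......................
......................
......................
......................
......................
......................
....############......
......##########......
.............###......
............####......
....############......
....############......
............####......
............####......
.....###########......
....############......
......................
......................
......................
......................
......................
......................
```

Emit:
drive_tool(steps=[0, 0, 0, 0, 0.0005, 0.004, 0, 0, 0, 0, 0, 0, 0.0012, 0, 0, 0, 0, 0, 0.001, 0.0005, 0, 0, 0, 0, 0, 0.004, 0.0003, 0, 0, 0, 0, 0, 0.004, 0, 0, 0, 0, 0, 0, 0.004, 0, 0, 0, 0, 0, 0, 0.003, 0, 0])

```text
time_s: 14.62
tcp_pos: [0.5697, 0.0532, 0.1083]
ee_rot: [[-0.138, -0.99, 0.004], [-0.99, 0.138, 0.0], [-0.001, -0.004, -1.0]]
wrist_force: [0.9, -0.8, 5.7]
gripper_width: 0.009
gripper_force: 3.4
```

Emit:
drive_tool(steps=[0, 0, 0, 0, 0, -0.008, 0, 0, 0, 0, -0.01, 0, -0.012, 0, 0, 0, 0, -0.02, 0, -0.012, 0, 0, 0, 0, -0.02, 0, 0, 0, 0, 0, 0, -0.02, 0, 0, 0, 0, 0, 0, 0, 0, 0, 0, 0, 0, 0, 0, 0, 0, 0, 0, 0, 0, 0, 0, 0, 0, 0, 0, 0, 0, 0, 0, 0])

```text
time_s: 15.37
tcp_pos: [0.5779, 0.1217, 0.1381]
ee_rot: [[-0.139, -0.99, -0.001], [-0.99, 0.139, -0.0], [0.001, 0.001, -1.0]]
wrist_force: [0.0, 0.9, -0.7]
gripper_width: 0.002
gripper_force: 0.0
```

```bash
python3 - <<'E'
from h import *
st();look("a10.png");glyph("a10.png")
E
```

```text
t 15.3667 timer xy mm [-5.66 70.25] tip z 119.07 F [ 0.04  0.95 -0.66] z-axis [-1.e-03 -5.e-04 -1.e+00]
L
......................
......................
......................
......................
......................
......................
...###......####......
..####......####......
..####......####......
..#######.######......
..##############......
...#############......
............####......
............####......
............####......
......................
......................
......................
......................
......................
......................
......................
M
......................
......................
......................
......................
......................
.....###########......
....#############.....
.............####.....
.............####.....
.............####.....
.............####.....
.............####.....
.............####.....
.............####.....
.............####.....
..............##......
......................
......................
......................
......................
......................
......................
R
......................
......................
......................
......................
......................
....############......
...##############.....
.....############.....
............#####.....
.....############.....
...##############.....
...#############......
...####...............
...#####..............
...#############......
...#############......
......................
......................
......................
......................
......................
......................
```

View pics/a10.png

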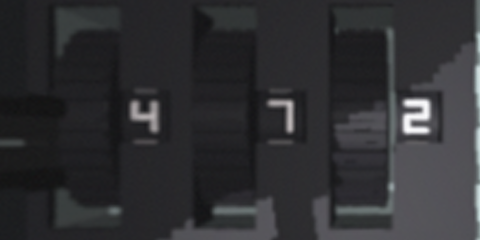

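The windows read 4 at (145,117), 7 at (282,117) and 2 at (416,117), all centred. Next is the load key.

Emit:
drive_tool(steps=[0, 0, 0, 0.02, 0, -0.01, 0, 0, 0, 0, 0.03, 0.003, 0, 0, 0, 0, 0, 0.03, 0.003, 0, 0, 0, 0, 0, 0.03, 0.003, 0, 0, 0, 0, 0, 0.025, 0.003, 0, 0, 0, 0, 0, 0.013, 0.002, 0, 0, 0, 0, 0, 0, 0, 0, 0, 0, 0, 0, 0, 0, 0, 0, 0, 0, 0, 0, 0, 0, 0])

```text
time_s: 16.17
tcp_pos: [0.5444, -0.0218, 0.1485]
ee_rot: [[-0.138, -0.99, 0.001], [-0.99, 0.138, 0.0], [-0.0, -0.001, -1.0]]
wrist_force: [-0.5, -0.2, -0.4]
gripper_width: 0.012
gripper_force: 0.0
```

```bash
python3 - <<'E'
from h import *
st()
E
```

```text
t 16.1667 timer xy mm [-19.05 -76.45] tip z 129.49 F [-0.5  -0.16 -0.4 ] z-axis [ 7.e-04  1.e-04 -1.e+00]
```

Emit:
drive_tool(steps=[0, 0, 0, 0.001, 0.001, 0.01, 0, 0, 0, 0, 0, 0, 0.01, 0, 0, 0, 0, 0, 0, 0.003, 0, 0, 0, 0, 0, 0, 0.002, 0, 0, 0, 0, 0, 0, 0.002, 0, 0, 0, 0, 0, 0, 0, 0])

```text
time_s: 16.67
tcp_pos: [0.5424, -0.0228, 0.121]
ee_rot: [[-0.138, -0.99, -0.002], [-0.99, 0.138, -0.0], [0.0, 0.002, -1.0]]
wrist_force: [-2.5, 0.9, 3.5]
gripper_width: 0.008
gripper_force: 1.5
```

Emit:
drive_tool(steps=[0, 0, 0, 0, 0, 0.002, 0, 0, 0, 0, 0, 0, 0.0015, 0, 0, 0, 0, 0, 0, 0.0005, 0, 0, 0, 0, 0, 0, 0, 0])

```text
time_s: 17.0
tcp_pos: [0.5428, -0.0229, 0.1177]
ee_rot: [[-0.139, -0.99, 0.0], [-0.99, 0.139, 0.0], [-0.0, -0.0, -1.0]]
wrist_force: [-3.9, 1.9, 5.4]
gripper_width: 0.005
gripper_force: 2.6
```

Emit:
drive_tool(steps=[0, 0, 0, 0, 0, 0.0008, 0, 0, 0, 0, 0, 0, 0, 0, 0, 0, 0, 0, 0, 0, 0])

```text
time_s: 17.25
tcp_pos: [0.5428, -0.0229, 0.1171]
ee_rot: [[-0.139, -0.99, 0.0], [-0.99, 0.139, 0.0], [-0.0, -0.0, -1.0]]
wrist_force: [-2.8, 2.6, 5.4]
gripper_width: 0.005
gripper_force: 2.9
```

Emit:
drive_tool(steps=[0, 0, 0, 0, 0, -0.008, 0, 0, 0, 0, 0, 0, -0.015, 0, 0, 0, 0, -0.03, 0, -0.015, 0, 0, 0, 0, -0.04, 0, -0.005, 0, 0, 0, 0, -0.04, 0.005, 0, 0, 0, 0, 0, -0.037, 0.005, 0, 0, 0, 0, 0, 0, 0, 0, 0, 0, 0, 0, 0, 0, 0, 0, 0, 0, 0, 0, 0, 0, 0, 0, 0, 0, 0, 0, 0, 0])

```text
time_s: 18.08
tcp_pos: [0.5533, 0.123, 0.1595]
ee_rot: [[-0.14, -0.99, -0.0], [-0.99, 0.14, -0.0], [0.0, 0.0, -1.0]]
wrist_force: [-0.9, 0.9, -0.5]
gripper_width: 0.007
gripper_force: 0.0
```

```bash
python3 - <<'E'
from h import *
st();look("a11.png");glyph("a11.png")
E
```

```text
t 18.0833 timer xy mm [-30.25  68.15] tip z 140.47 F [-0.95  0.91 -0.46] z-axis [-2.e-04 -2.e-04 -1.e+00]
L
......................
......................
......................
......................
......................
......................
...####......###......
...####......####.....
...####.....####......
...#############......
...#############......
....############......
............####......
............#####.....
.............####.....
..............#.......
......................
......................
......................
......................
......................
......................
M
......................
......................
......................
......................
......................
......##########......
.....############.....
......############....
.............#####....
.............#####....
.............#####....
.............#####....
.............#####....
.............#####....
..............###.....
..............###.....
......................
......................
......................
......................
......................
......................
R
......................
......................
......................
......................
......................
.....###########......
....#############.....
............#####.....
.............####.....
......###########.....
....#############.....
....############......
....###...............
....####..............
....############......
....############......
......................
......................
......................
......................
......................
......................
```

The windows still read 4, 7, 2. The key was pressed about 7 mm in and let go, and the tool is clear, so I'll hand in.

```bash
python3 -c "
from station import r
print(r.finish_job())"
```

```text
the job is handed in; nothing more can be done
None
```

I set the wheels to 4, 7, 2, pressed the load key about 7 mm in at under 6 N and let it up, then handed the job in at about 18 s; the windows still read 4, 7, 2 afterwards, and the hand-in returned no verdict.

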